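# Dispense a hose fitting into the catch tray

### The arm

A 7-joint arm with a two-finger parallel gripper is mounted at the origin on the work surface; the furniture and walls round the work are solid. World frame = base frame: x ahead of the robot, y to its left, z up, the work surface at z = 0. Lengths are in m, angles in rad, forces in N, time in s.
With the tool pointing down it reaches from about 0.375 to 0.925 m from the base axis. Payload 3.1 kg.
Tool frame: the origin (TCP) lies between the finger pads; the fingertips stand 19 mm ahead of it and the grasp point (between the pads) is the TCP; z points along the fingers, y is the line along which they close (so a half turn about z gives the same grasp; the last joint's range is limited). The gripper opens to 85 mm and grips with 20 to 120 N. Pads are 22 mm wide; open, the fingers measure 114 mm over their backs; the gripper's body (76 mm by 85 mm) begins 54 mm behind the grasp point. The pads swing forward as they close: fully open they stand 13 mm farther back than shut.
Start: joints at [1.063, 0.383, 0.044, 1.598, -0.018, 1.161, -0.05], TCP at [0.259, -0.596, 0.25] pointing down, gripper open.
Joint ranges: [-2.61, 2.61], [-0.41, 2.15], [-1.48, 1.57], [0, 2.5], [-1.57, 4.71], [0.05, 1.97], [-2.85, 2.85]. Speed limits (rad/s): [2.79, 2.79, 3.14, 3.14, 3.14, 3.14, 3.14].

### API

Orientations are given as a unit quaternion [x, y, z, w].
In Python, from bench import move_ptp, movel, move_j, move_gripper, pause, inverse_kinematics, read_camera, camera_params, MotionError, sign_off, look_for, tip_of, read_time_s, read_qpos, read_joint_vel, read_effort, read_eef_pos, read_tcp_rot, read_ft_force, read_ft_torque, read_finger_gap, read_grasp_force gives the robot as it stands. Calls block until the motion is done:
- move_ptp(position, orientation): joint-space move of the TCP to a pose.
- movel(position, orientation=None, speed=0.15): straight line of the TCP; orientation=None keeps the orientation; speed is the mean speed in m/s.
- move_j(angles): joint-space move.
- move_gripper(opening, effort=None): finger opening in m; effort is the grip in N (None keeps the last); returns when the fingers have stopped.
- pause(seconds).
- inverse_kinematics(position, orientation): joint angles nearest the present ones, or None.
- read_camera(name): name is "scene" or "side" or "wrist"; returns the picture (480x640x3 uint8, red, green, blue); there is no depth.
- camera_params(name): a dict with "K" (3x3 intrinsics, pixels), "camera_from_world" (4x4, takes a point from world to camera coordinates). Camera axes: x right, y down, z forward; pixel columns grow to the right and rows downward; lengths in m; the calibration is good to about 2 mm. A picture is of the moment at which its call begins: read the wrist's pose just before it. camera_params takes no time and is no camera call; for the wrist camera it gives the pose at the moment of the call.
A pose or a line that the arm cannot do raises MotionError and nothing moves.
- sign_off(): hands the job in; it is judged then, once.
Trained networks look in the newest picture that a camera, given by its name, has taken for a name from the list of things; names that differ only in an ending like _2 or _b are one class to them, and where a whole thing is asked for, a point or a joint stands for the part that bears it (a point fixed in the world has none). Each returns a list of dicts, best first, with "confidence" (0 to 1); they miss things now and then, are a little off and sometimes report something else, mostly with a low value. They report only what shows in the picture. A call takes as long as a camera call. They do not tell look-alikes from the thing itself.
- look_for(camera, name): "at" ([column, row] in pixels, amid what is visible of it).
- tip_of(camera, name): "at" ([column, row] in pixels: a listed point, or the origin of a listed thing).
Readings, each from a call of its own:
- read_time_s(): time.
- read_qpos(): joint angles.
- read_joint_vel(): joint speeds.
- read_effort(): joint torques, N m.
- read_eef_pos(): TCP position.
- read_tcp_rot(): TCP orientation.
- read_ft_force(): force on the tool from outside, world axes, zero at the start.
- read_ft_torque(): the same for the moment, N m.
- read_finger_gap(): finger opening in m.
- read_grasp_force(): force on a finger pad.
Only numpy, scipy, OpenCV 4.12 (cv2) and the standard library are available. Lean on these libraries where they do the work, as an engineer would, in place of code of your own. Each camera call takes 0.05 s, during which the arm holds its last target. There are 200 camera calls.

### The job

Fetch the brass hose fitting out of the two-lane push dispenser: first put the catch tray under the overhanging deck, nose towards the dispenser's body and below the lane that holds the fitting, setting the green vial aside upright if it is in the way. Then push that lane's sprung slide fully home so that the fitting drops into the tray, and let the slide spring back. Leave the plain dowel in its lane, the tray flat on the table with the fitting in it, the vial standing on the table, and do not disturb the mug, the tin of brushes and the tall bottle.

Things in the scene. Friction and masses are not known exactly. Their poses are not given: they have to be found in the camera images.
- dispenser: Fixed grey two-lane dispenser. Origin on the table under its body's front face; x = push direction, towards the outlet. Body x -70 to 0 mm, y +-70; thin foot to y +-75. Deck z 44 to 50, x -75 to 64, overhanging an open bay (x 0 to 64, 44 mm clear). Lanes along x at y +38 (a) and -38 (b), rail tops z 71. Each part lies on the deck in its slide's open pocket at x about -5.
- slide_a (a joint): Slide of lane a: 0 = out, at rest; 0.045 m = fully home; grows as it is pushed to the dispenser's +x. Spring: about 4 N at the start, 12 N fully home; it returns by itself when let go. The part drops only in the last 6 mm or so of the stroke.
- slide_b (a joint): Slide of lane b (y = -38 mm): the same as slide_a.
- slide_a_plate (a point): Centre of the rear (pushing) face of lane a's black upright push plate, 34 mm wide, 40 mm high (z 40 to 80 mm), 8 mm thick; at rest at x -128, y 38, z 60 mm in the dispenser's frame; moves with the slide. Push it along the dispenser's +x. The table behind the plates is free for about 100 mm.
- slide_b_plate (a point): The same for lane b, at y = -38 mm.
- slot_a (a point): Centre of lane a's slot through the deck, on the deck's underside (x 43.5, y 38, z 44 mm in the dispenser's frame, axes as the dispenser's). The slot is 25 mm (x) by 34 mm (y); the part falls through it.
- slot_b (a point): The same for lane b, y = -38 mm.
- brass_fitting: Brass hose fitting, 15 mm thick and 24 mm long with a thicker collar round its middle, lying across its lane in the slide's pocket in lane a or lane b (the starts differ). Origin at its underside, under its middle; its long axis is its y.
- dowel: Plain smooth steel dowel, 12 mm thick, 30 mm long, lying in the other lane's pocket; must stay there. Origin at its underside.
- catch_tray: Loose grey open tray 120 x 60 x 34 mm, 3 mm walls, 0.15 kg. Origin: centre of underside; nose at x -60, rear wall +60. A grip fin stands out behind (x 60 to 96 mm, 10 mm thick in y, top at z 46): pinch it across y from above. In place its axes lie along the dispenser's, its y at the lane's y, its origin at x 60 (nose touching the body) to 80 mm in the dispenser's frame.
- tray_fin (a point): Middle of the top edge of the tray's grip fin, at x = 80, z = 46 mm in the tray's frame.
- green_vial: Small loose green bottle, 27 mm diameter, 75 mm high, standing upright on the table before the bay (0.04 kg). Origin at the centre of its foot.
- mug: Loose bystander: dark green mug, 81 x 114 mm with its handle, 94 mm high. Origin at its underside.
- pen_cup: Loose bystander: patterned tin 72 mm wide, 90 mm high, with brushes and probes standing in it up to 179 mm. Origin at its foot.
- balm_bottle: Loose bystander: beige bottle, 38 x 58 mm, 239 mm high, standing behind the push plates. Origin at its foot.
Things that resemble listed ones, but are neither listed nor needed, are in the scene too. What is meant by the green_vial is not orange, and is the smaller of those in its own colour. What is shaped like the dispenser but orange is not meant.

How it is judged:
By the outcome, as a careful person would: the job done as asked, in the order asked, and still so for the second after the job is handed in, with the robot touching nothing.
It also fails if it takes over 64 s, if anything falls off the work surface, if the arm or the gripper's body presses on something with over 40 N, if the wrist force passes 120 N, or if a joint passes its speed limit or range.

## Working session

There is one attempt and no reset: what is moved stays moved. The work goes in short steps, each a Python script; the robot and the scene stay as the last script left them, time stands still between calls to the robot, and variables do not carry over. Pictures are saved under pics/ and viewed, at most 10 in all, crops included, and the job is handed in when it is done.

```bash
ls; mkdir -p pics; cat > h.py <<'E'
import numpy as np, cv2
from bench import *
def snap(c,f=None):
    im=read_camera(c)
    if f: cv2.imwrite('pics/'+f,im[:,:,::-1])
    return im
def ray(c,px):
    P=camera_params(c);T=np.array(P['camera_from_world']);K=np.array(P['K'])
    R=T[:3,:3];o=-R.T@T[:3,3];d=R.T@np.linalg.inv(K)@np.array([px[0],px[1],1.]);return o,d/np.linalg.norm(d)
def onz(c,px,z):
    o,d=ray(c,px);return o+d*(z-o[2])/d[2]
def proj(c,p):
    P=camera_params(c);T=np.array(P['camera_from_world']);q=np.array(P['K'])@(T[:3,:3]@np.array(p)+T[:3,3]);return q[:2]/q[2]
def tri(p1,p2):
    (a,d),(b,e)=ray('scene',p1),ray('side',p2)
    s=np.linalg.lstsq(np.c_[d,-e],b-a,rcond=None)[0];x=a+s[0]*d;y=b+s[1]*e
    return (x+y)/2,np.linalg.norm(x-y)
E
python3 - <<'E'
from h import *
Z=dict(dispenser=0,slide_a_plate=.06,slide_b_plate=.06,slot_a=.044,slot_b=.044,brass_fitting=.05,dowel=.05,catch_tray=0,tray_fin=.046,green_vial=0,mug=0,pen_cup=0,balm_bottle=0)
for c in('scene','side'):
    snap(c,c+'0.png')
    o,d=ray(c,(320,240));print(c,o.round(2),d.round(2))
    for n,z in Z.items():
        for r in tip_of(c,n)[:4]: print(c,n,round(r['confidence'],2),np.round(r['at']),onz(c,r['at'],z).round(3))
print(read_time_s())
E
```

```text
pics
scene [0.01 0.92 0.7 ] [ 0.41 -0.75 -0.52]
scene dispenser 0.86 [350. 381.] [0.291 0.278 0.   ]
scene dispenser 0.8 [322. 251.] [ 0.534 -0.063  0.   ]
scene slide_a_plate 0.84 [390. 313.] [0.28  0.143 0.06 ]
scene slide_a_plate 0.78 [355. 212.] [ 0.506 -0.177  0.06 ]
scene slide_b_plate 0.91 [326. 204.] [ 0.59  -0.181  0.06 ]
scene slide_b_plate 0.6 [350. 307.] [0.35  0.164 0.06 ]
scene slot_a 0.89 [368. 384.] [0.246 0.31  0.044]
scene slot_a 0.87 [324. 371.] [0.321 0.321 0.044]
scene slot_a 0.7 [332. 247.] [ 0.49  -0.03   0.044]
scene slot_a 0.66 [302. 243.] [ 0.557 -0.009  0.044]
scene slot_b 0.89 [368. 384.] [0.246 0.31  0.044]
scene slot_b 0.87 [324. 371.] [0.321 0.321 0.044]
scene slot_b 0.7 [332. 247.] [ 0.49  -0.03   0.044]
scene slot_b 0.66 [302. 243.] [ 0.557 -0.009  0.044]
scene catch_tray 0.6 [206. 337.] [0.576 0.315 0.   ]
scene tray_fin 0.18 [333. 248.] [ 0.485 -0.022  0.046]
scene tray_fin 0.18 [364. 201.] [ 0.524 -0.267  0.046]
scene green_vial 0.77 [336. 304.] [0.412 0.101 0.   ]
scene green_vial 0.76 [261. 250.] [0.662 0.005 0.   ]
scene green_vial 0.71 [294. 28
[... 837 characters left out ...]
497. 337.] [0.25  0.315 0.044]
side slot_b 0.89 [458. 336.] [0.318 0.312 0.044]
side slot_b 0.6 [349. 258.] [ 0.491 -0.017  0.044]
side slot_b 0.57 [319. 257.] [ 0.565 -0.019  0.044]
side slot_b 0.57 [497. 337.] [0.25  0.315 0.044]
side dowel 0.48 [305. 358.] [0.583 0.378 0.05 ]
side catch_tray 0.82 [301. 357.] [0.593 0.312 0.   ]
side tray_fin 0.8 [310. 365.] [0.575 0.391 0.046]
side green_vial 0.74 [274. 277.] [ 0.675 -0.001  0.   ]
side green_vial 0.68 [335. 292.] [0.528 0.076 0.   ]
side green_vial 0.62 [390. 298.] [0.405 0.102 0.   ]
side mug 0.7 [260. 303.] [0.694 0.123 0.   ]
side pen_cup 0.93 [414. 278.] [0.333 0.007 0.   ]
side balm_bottle 0.66 [322. 223.] [ 0.558 -0.382  0.   ]
1.4
```

View pics/scene0.png

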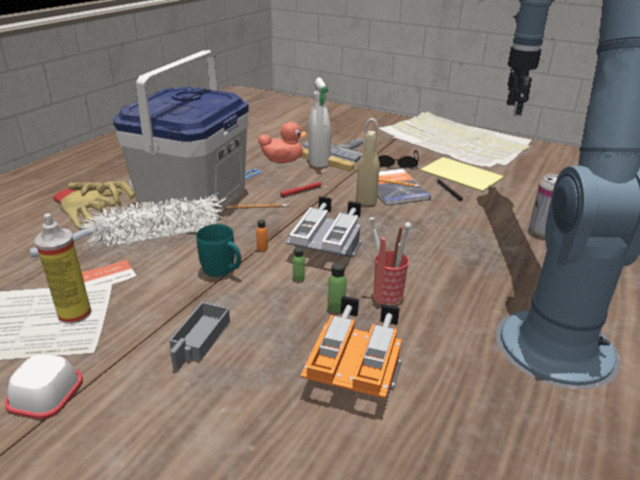

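View pics/side0.png

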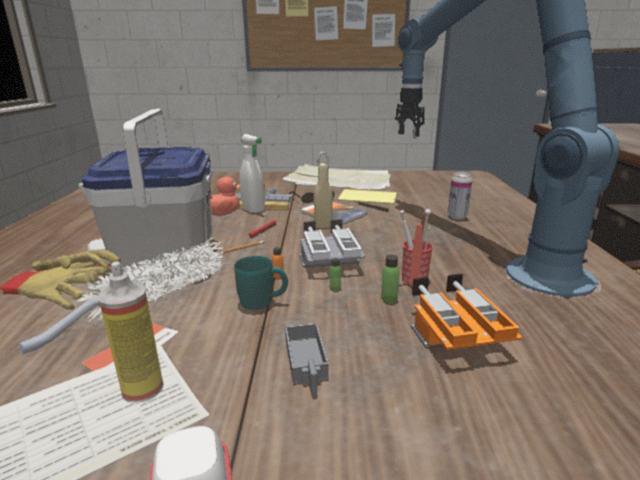

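Scene: the grey dispenser is at scene (322,251). Its orange look-alike at (350,381) is rejected. The vial candidates are small green (298,265), larger green (337,290) and orange (262,236), so I choose the small green one at about (0.527, 0.076). The tray is at (206,337), with its fin facing +y. Next I'll get a wrist view over the dispenser to find the fitting's lane.

```bash
cat >> h.py <<'E'
from scipy.spatial.transform import Rotation as Ro
def down(yaw): # tool z down, tool y (closing line) at world angle yaw
    y=np.array([np.cos(yaw),np.sin(yaw),0]);z=np.array([0,0,-1.]);x=np.cross(y,z)
    return Ro.from_matrix(np.c_[x,y,z]).as_quat()
E
python3 - <<'E'
from h import *
print(Ro.from_quat(read_tcp_rot()).as_matrix().round(2))
T=np.linalg.inv(camera_params('wrist')['camera_from_world']);print(T.round(3),read_eef_pos())
best=None
for yaw in (0,np.pi):
    q=inverse_kinematics([.53,.0,.36],down(yaw)); print(yaw,None if q is None else np.round(q,2))
    if q is not None and (best is None or abs(q[6])<abs(best[1][6])): best=(yaw,q)
move_j(best[1]); print(best[0],read_time_s())
im=snap('wrist','w0.png')
T=np.linalg.inv(camera_params('wrist')['camera_from_world']);print(T.round(3),read_eef_pos())
Z=dict(dispenser=0,slide_a_plate=.06,slot_a=.044,brass_fitting=.05,dowel=.05,green_vial=0,catch_tray=0,tray_fin=.046)
for n,z in Z.items():
    for r in tip_of('wrist',n)[:3]: print(n,round(r['confidence'],2),np.round(r['at']),onz('wrist',r['at'],z).round(4))
E
```

```text
[[ 0.92  0.4   0.  ]
 [ 0.4  -0.92  0.  ]
 [ 0.   -0.   -1.  ]]
[[ 0.398 -0.866 -0.301  0.338]
 [-0.917 -0.377 -0.13  -0.563]
 [-0.     0.328 -0.945  0.374]
 [ 0.     0.     0.     1.   ]] [ 0.25902799 -0.59615598  0.25027081]
0 [ 0.46  0.11 -0.58  1.72  0.06  1.33 -0.13]
3.141592653589793 [ 1.08  0.33 -1.37  1.7   0.33  1.38  2.79]
0 3.7667
[[ 1.    -0.003 -0.002  0.531]
 [-0.003 -0.945 -0.328  0.082]
 [-0.001  0.328 -0.945  0.483]
 [ 0.     0.     0.     1.   ]] [ 0.53008811 -0.00175223  0.35964322]
dispenser 0.89 [325. 226.] [ 0.5318 -0.0649  0.    ]
slide_a_plate 0.75 [318. 326.] [ 0.5226 -0.1951  0.06  ]
slide_a_plate 0.57 [99. 65.] [0.2805 0.1419 0.06  ]
slot_a 0.7 [350. 200.] [ 0.5646 -0.0145  0.044 ]
slot_a 0.64 [296. 211.] [ 0.4944 -0.0293  0.044 ]
slot_a 0.24 [322. 141.] [0.528  0.0594 0.044 ]
brass_fitting 0.65 [355. 233.] [ 0.5716 -0.0582  0.05  ]
dowel 0.43 [443.  89.] [0.6691 0.1185 0.05  ]
green_vial 0.96 [422. 181.] [0.6692 0.0029 0.    ]
green_vial 0.93 [321. 139.] [0.5273 0.0603 0.    ]
green_vial 0.85 [233.  97.] [0.4119 0.1133 0.    ]
```

View pics/w0.png

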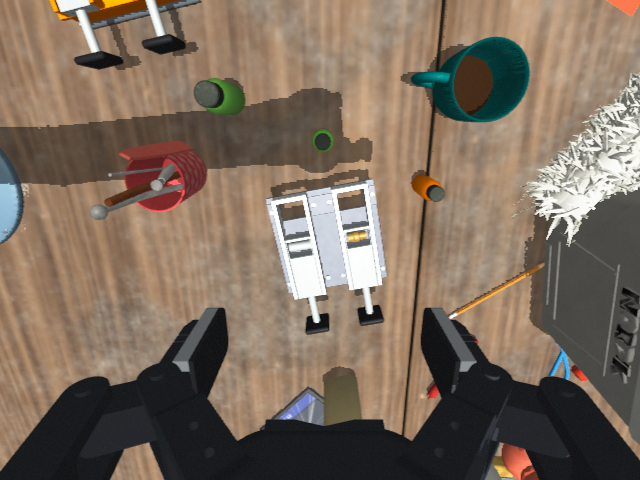

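The wrist view shows the brass fitting at (356,237), in the right-hand lane (world +x, so lane b). The dowel is at (300,243) in lane a. The small green vial is at (322,139). Next I'll fit the dispenser's pose, measure the tray from above, and check both with overlay crops.

```bash
python3 - <<'E'
from h import *
from scipy.optimize import least_squares
M={'o':(0,0,0),'sa':(.0435,.038,.044),'sb':(.0435,-.038,.044),'pa':(-.128,.038,.06),'pb':(-.128,-.038,.06),'f':(-.005,-.038,.0575)}
obs=[('scene','o',322,251),('side','o',327,266),('wrist','o',325,226),('scene','sa',332,247),('side','sa',349,258),('wrist','sa',296,211),
('scene','sb',302,243),('side','sb',319,257),('wrist','sb',350,200),('scene','pa',355,212),('scene','pb',326,204),('side','pb',307,227),('side','pa',336,221),('wrist','f',356,237)]
def W(p,m): 
    c,s=np.cos(p[2]),np.sin(p[2]);return np.array([p[0]+c*m[0]-s*m[1],p[1]+s*m[0]+c*m[1],m[2]])
fr=lambda p:np.concatenate([proj(c,W(p,M[k]))-(u,v) for c,k,u,v in obs])
s=least_squares(fr,[.535,-.064,1.7],loss='soft_l1',f_scale=2);p=s.x
print(p,np.degrees(p[2]));print([(o[0],o[1],*r) for o,r in zip(obs,fr(p).reshape(-1,2).round(1))])
im=cv2.imread('pics/w0.png');k=4
cr=cv2.resize(im[130:280,240:400],None,fx=k,fy=k,interpolation=cv2.INTER_CUBIC)
def line(pts,col):
    q=np.array([(proj('wrist',W(p,m))-(240,130)+.5)*k for m in pts]).astype(int);cv2.polylines(cr,[q],True,col,1)
line([(-.075,-.07,.05),(.064,-.07,.05),(.064,.07,.05),(-.075,.07,.05)],(0,0,255))
for y in(.038,-.038):
    line([(.031,y-.017,.05),(.056,y-.017,.05),(.056,y+.017,.05),(.031,y+.017,.05)],(255,0,0))
    line([(-.128,y-.017,.08),(-.120,y-.017,.08),(-.12,y+.017,.08),(-.128,y+.017,.08)],(0,255,0))
cv2.imwrite('pics/c1.png',cr)
# vial top centre, green blob
print('vial top', onz('wrist',(322.5,140),.075), 'scene/side tops',[ (c,onz(c,a,0)) for c,a in(('scene',(294,282)),('side',(335,292)))])
move_ptp([.58,.24,.36],down(0)); snap('wrist','w1.png')
for n,z in dict(catch_tray=0,tray_fin=.046,green_vial=0).items():
    for r in tip_of('wrist',n)[:3]: print(n,round(r['confidence'],2),np.round(r['at']),onz('wrist',r['at'],z).round(4))
print(read_time_s())
E
```

```text
[ 0.53478626 -0.0635813   1.7367749 ] 99.50987159215472
[('scene', 'o', np.float64(-0.2), np.float64(0.1)), ('side', 'o', np.float64(3.9), np.float64(-0.4)), ('wrist', 'o', np.float64(1.6), np.float64(0.4)), ('scene', 'sa', np.float64(-0.2), np.float64(0.5)), ('side', 'sa', np.float64(0.3), np.float64(-2.1)), ('wrist', 'sa', np.float64(-3.0), np.float64(-1.4)), ('scene', 'sb', np.float64(-1.8), np.float64(-1.9)), ('side', 'sb', np.float64(-0.1), np.float64(1.2)), ('wrist', 'sb', np.float64(0.1), np.float64(0.2)), ('scene', 'pa', np.float64(-1.0), np.float64(-4.1)), ('scene', 'pb', np.float64(-1.0), np.float64(-1.3)), ('side', 'pb', np.float64(2.3), np.float64(0.5)), ('side', 'pa', np.float64(0.1), np.float64(4.9)), ('wrist', 'f', np.float64(0.0), np.float64(1.2))]
vial top [0.52927077 0.06287794 0.075     ] scene/side tops [('scene', array([0.52613197, 0.07722101, 0.        ])), ('side', array([0.52750933, 0.07519269, 0.        ]))]
catch_tray 0.85 [329. 124.] [0.5898 0.3159 0.    ]
tray_fin 0.64 [315.  50.] [0.5726 0.3962 0.046 ]
green_vial 0.79 [216. 269.] [0.4146 0.1051 0.    ]
green_vial 0.72 [375. 328.] [ 0.6648 -0.0008  0.    ]
green_vial 0.69 [292. 294.] [0.5301 0.061  0.    ]
5.3833
```

View pics/c1.png

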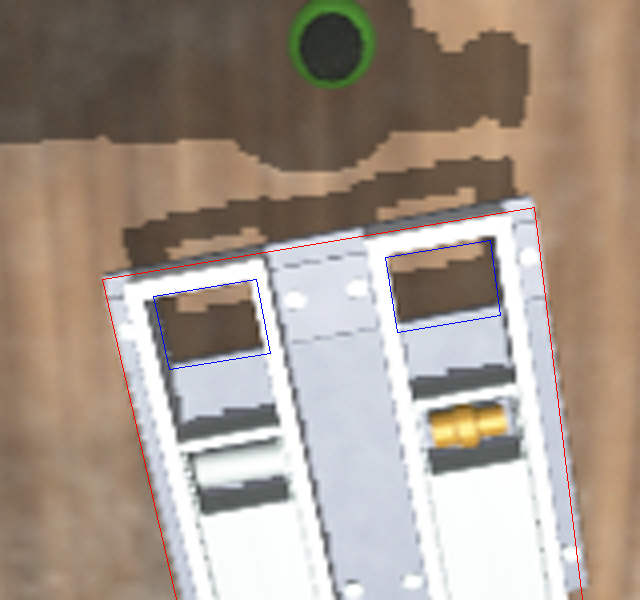

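View pics/w1.png

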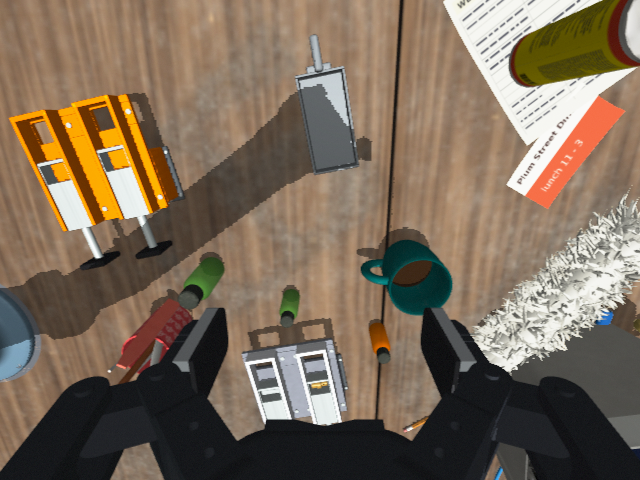

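The overlay fits the dispenser to about 1 mm, and the brass fitting is in lane b at crop (468,425). The tray is empty, with its fin at (316,50) and nose edge at (335,168). Next, move the vial.

```bash
cat >> h.py <<'E'
P=np.array([.53479,-.06358,1.73677])
def D(x,y,z):
    c,s=np.cos(P[2]),np.sin(P[2]);return [P[0]+c*x-s*y,P[1]+s*x+c*y,z]
E
python3 - <<'E'
from h import *
print('fin end',onz('wrist',(314.5,36),.046),'nose mid',onz('wrist',(335.5,168.5),.034))
q=down(0)
v=[.5295,.062]
move_gripper(.06,30)
move_ptp(v+[.2],q); movel(v+[.045],q,.12)
move_gripper(.0,30); print('gap',read_finger_gap(),read_grasp_force())
movel(v+[.12],q,.15); movel([.45,.20,.12],q,.2); movel([.45,.20,.0465],q,.1)
move_gripper(.06); movel([.45,.20,.2],q,.2)
move_ptp([.58,.24,.30],q); snap('wrist','w2.png')
for n,z in dict(catch_tray=0,tray_fin=.046,green_vial=0).items():
    for r in tip_of('wrist',n)[:4]: print(n,round(r['confidence'],2),np.round(r['at']),onz('wrist',r['at'],z).round(4))
print(read_time_s())
E
```

```text
fin end [0.5720804  0.41045135 0.046     ] nose mid [0.59702774 0.26204167 0.034     ]
gap 0.025908771642854517 29.60644353843236
catch_tray 0.59 [332. 125.] [0.5864 0.3181 0.    ]
tray_fin 0.58 [225. 223.] [0.4648 0.2118 0.046 ]
green_vial 0.85 [204. 285.] [0.4137 0.1105 0.    ]
green_vial 0.67 [224. 224.] [0.4503 0.1971 0.    ]
green_vial 0.62 [382. 351.] [0.6645 0.0027 0.    ]
green_vial 0.31 [262. 389.] [ 0.4822 -0.0685  0.    ]
13.3
```

View pics/w2.png

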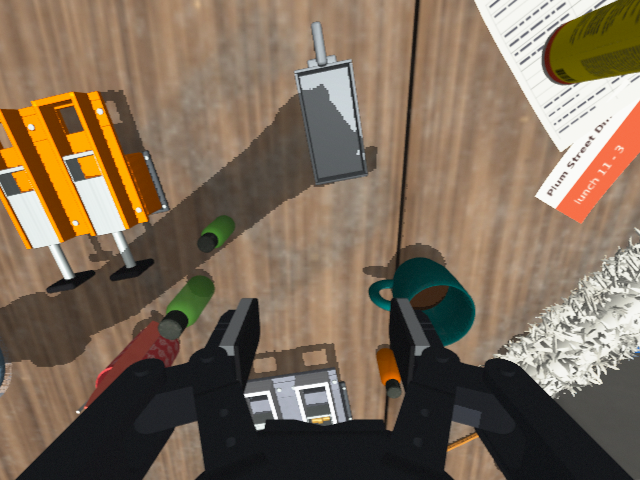

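The vial stands upright at (216,233), about (0.45, 0.20), and the bay is clear. Now grip the tray.

```bash
python3 - <<'E'
from h import *
from scipy.optimize import least_squares
pts=[((296,72),(.06,.03,.034)),((352,61),(.06,-.03,.034)),((316.5,186),(-.06,.03,.034)),((367,175.5),(-.06,-.03,.034)),((317,22),(.096,0,.046))]
W=lambda p,m:[p[0]+np.cos(p[2])*m[0]-np.sin(p[2])*m[1],p[1]+np.sin(p[2])*m[0]+np.cos(p[2])*m[1],m[2]]
s=least_squares(lambda p:np.concatenate([proj('wrist',W(p,m))-a for a,m in pts]),[.588,.317,1.75]);p=s.x
print(p,np.degrees(p[2]),s.fun.round(1))
f=W(p,(.08,0,0))[:2]; q=down(p[2]-np.pi/2); print('fin',f)
if np.hypot(*(p[:2]-[.588,.317]))>.008 or abs(p[2]-1.76)>.1: raise SystemExit
move_gripper(.05,90)
move_ptp(f+[.15],q); movel(f+[.036],q,.1)
move_gripper(0,90); print('gap',read_finger_gap(),read_grasp_force(),read_ft_force())
movel(f+[.048],q,.08)
snap('wrist');snap('side','s1.png'); print(read_ft_force(),read_finger_gap(),read_time_s())
np.save('q.npy',[p[2]])
E
```

```text
[0.58813712 0.316759   1.74589798] 100.03258558814227 [-1.3 -0.7  0.7 -1.  -0.6  0.2  1.2  1.5 -0.   0.4]
fin [np.float64(0.5742004572995605), np.float64(0.39553570451133674)]
gap 0.008645590923633525 89.96334671974182 [-0.80782911  0.94472729  5.38901048]
[-0.16300626 -0.44533259 -2.20871058] 0.008242704888973967 16.575
```

View pics/s1.png

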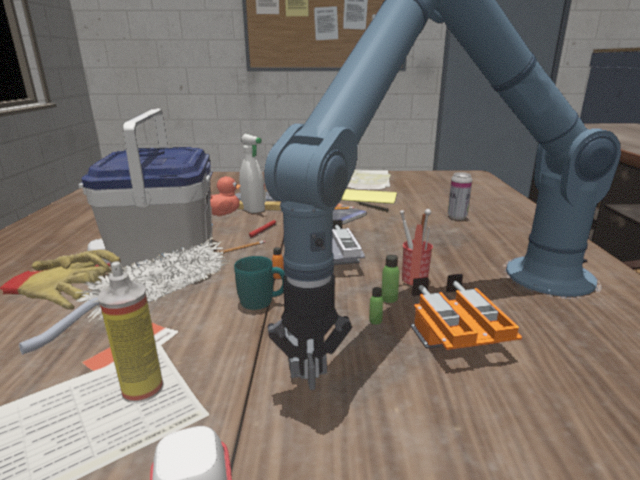

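The side view shows the fin gripped at (312,370). The vial still stands at (377,306), and the wrist load is consistent with the tray lifted. Carry it over, lower it, and slide it in.

```bash
python3 - <<'E'
from h import *
q=down(P[2]-np.pi/2)
movel(D(.24,-.038,.050),q,.15)
movel(D(.24,-.038,.0365),q,.06)
print(read_ft_force(),read_finger_gap())
movel(D(.15,-.038,.0365),q,.06)
print(read_ft_force(),read_eef_pos(),D(.15,-.038,.0365))
move_gripper(.04); movel(D(.15,-.038,.25),q,.2)
move_ptp(D(.07,-.02,.36),down(0)); im=snap('wrist')
p=np.array(D(.07,-.038,0))
def line(pts,col):
    k=np.array([(proj('wrist',D(*m))-(220,60)+.5)*3 for m in pts]).astype(int);cv2.polylines(cr,[k],True,col,1)
cr=cv2.resize(im[60:260,220:440,::-1],None,fx=3,fy=3,interpolation=cv2.INTER_CUBIC)
line([(.01,-.068,.034),(.13,-.068,.034),(.13,-.008,.034),(.01,-.008,.034)],(0,0,255))
line([(.031,-.055,.05),(.056,-.055,.05),(.056,-.021,.05),(.031,-.021,.05)],(255,0,0))
cv2.imwrite('pics/c2.png',cr);print(read_time_s())
E
```

```text
[-0.09688126  0.09024817  5.48160681] 0.008725921178654346
[-1.29192705  4.34851158  6.37618248] [0.54829418 0.0924323  0.0373565 ] [np.float64(0.5474858971532343), np.float64(0.09063677663430297), 0.0365]
22.5
```

View pics/c2.png

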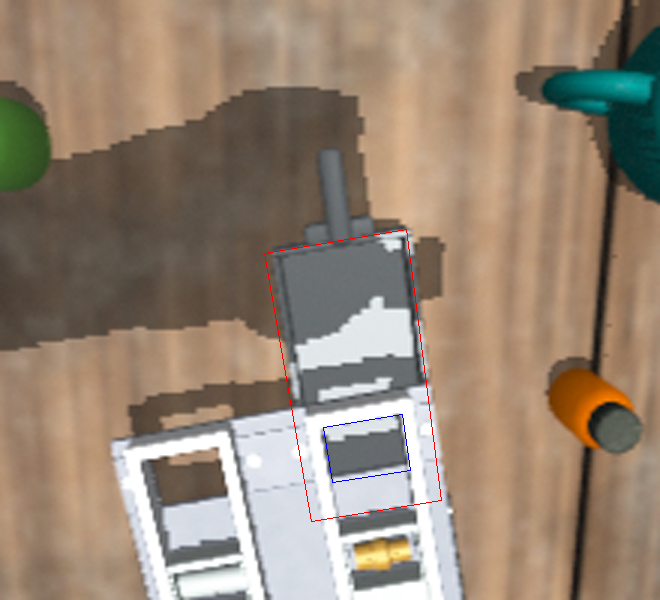

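The tray sits in place under lane b, within about 2 mm of the red prediction. Floor and wall show through the slot at crop (367,450), and the fitting is still at (385,553). Push slide b.

```bash
python3 - <<'E'
from h import *
q=down(P[2]-np.pi/2); u=np.array([np.cos(P[2]),np.sin(P[2]),0])
move_gripper(0,40)
move_ptp(D(-.157,-.038,.30),q); movel(D(-.157,-.038,.058),q,.15)
F0=np.array(read_ft_force()); print(F0.round(1),read_time_s())
movel(D(-.112,-.038,.058),q,.06)
f=-(np.array(read_ft_force())-F0)@u; print('at -.112',f)
x=-.112
while x<-.080 and f<22:
    x+=.002; movel(D(x,-.038,.058),q,.04); f=-(np.array(read_ft_force())-F0)@u
    e=np.array(read_eef_pos()); print(round(x,4),round((e-np.array(D(0,-.038,0)))@u,4),round(f,1))
pause(.4); snap('scene','sc1.png'); im=snap('side'); print(read_time_s())
E
```

```text
[-1.   0.1 -0.7] 25.6667
at -.112 7.523144564866812
-0.11 -0.1143 8.3
-0.108 -0.1125 8.2
-0.106 -0.1108 8.6
-0.104 -0.1091 8.9
-0.102 -0.1074 9.4
-0.1 -0.1056 9.4
-0.098 -0.1039 9.5
-0.096 -0.1022 10.1
-0.094 -0.1004 11.6
-0.092 -0.0987 10.6
-0.09 -0.0969 11.5
-0.088 -0.0952 10.9
-0.086 -0.0935 12.1
-0.084 -0.0928 13.0
-0.082 -0.0928 16.5
-0.08 -0.0928 18.0
31.0667
```

The tool stalls at -0.0928 (expected -0.094) while the force climbs past the 12 N spring, so the slide is home. Retract and check.

```bash
python3 - <<'E'
from h import *
q=down(P[2]-np.pi/2)
movel(D(-.16,-.038,.058),q,.06); print(read_ft_force().round(1) if hasattr(read_ft_force(),'round') else read_ft_force())
movel(D(-.16,-.038,.30),q,.2)
move_ptp(D(.07,-.02,.36),down(0)); im=snap('wrist')
a=cv2.resize(im[80:340,200:420,::-1],None,fx=2.3,fy=2.3,interpolation=cv2.INTER_CUBIC);cv2.imwrite('pics/c3.png',a)
for n in('brass_fitting','dowel'):
    for r in tip_of('wrist',n)[:3]: print(n,r)
print(read_time_s())
E
```

```text
[-0.2 -0.   0.4]
brass_fitting {'at': [339.6, 200.0], 'confidence': 0.6}
dowel {'at': [295.9, 252.5], 'confidence': 0.57}
35.0
```

View pics/c3.png

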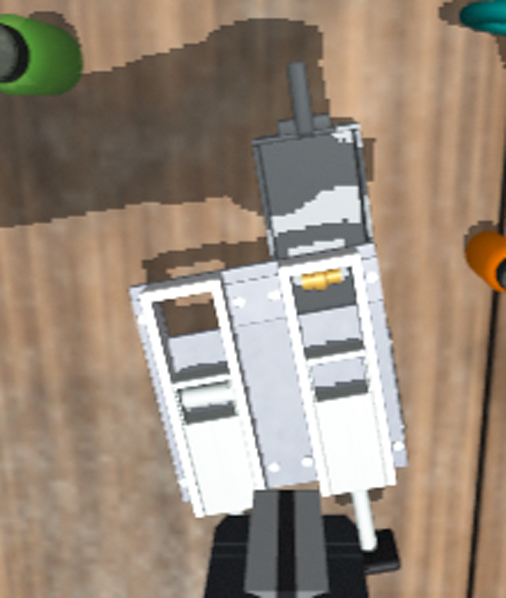

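The slide has sprung back and its pocket is empty. The dowel is still in lane a at crop (207,397), and the fitting shows through slot b at (322,280). I'll check that it lies on the tray floor and isn't jammed in the slot.

```bash
python3 - <<'E'
from h import *
u=np.array([np.cos(P[2]),np.sin(P[2])]);n=np.array([-u[1],u[0]])
px=(200+322/2.3,80+280/2.3)
for z in(.012,.05):
    w=onz('wrist',px,z)[:2]-P[:2];print(z,w@u,w@n)
move_ptp(D(.19,-.04,.30),down(0)); im=snap('wrist')
for r in tip_of('wrist','brass_fitting')[:2]:
    print(r)
    for z in(.003,.044):
        w=onz('wrist',r['at'],z)[:2]-P[:2];print(z,w@u,w@n)
c=np.clip(proj('wrist',D(.06,-.038,.03)).astype(int),[90,80],[550,400]);print(c)
a=cv2.resize(im[c[1]-80:c[1]+80,c[0]-90:c[0]+90,::-1],None,fx=3.5,fy=3.5,interpolation=cv2.INTER_CUBIC);cv2.imwrite('pics/c4.png',a)
print(read_time_s())
E
```

```text
0.012 0.04018031791316791 -0.03841513589885382
0.05 0.04899676323924534 -0.03816520441752018
{'at': [305.5, 430.9], 'confidence': 0.39}
0.003 -0.1912920127646556 0.05331831962847276
0.044 -0.14628267296686243 0.04266926831784249
[337 293]
35.7
```

View pics/c4.png

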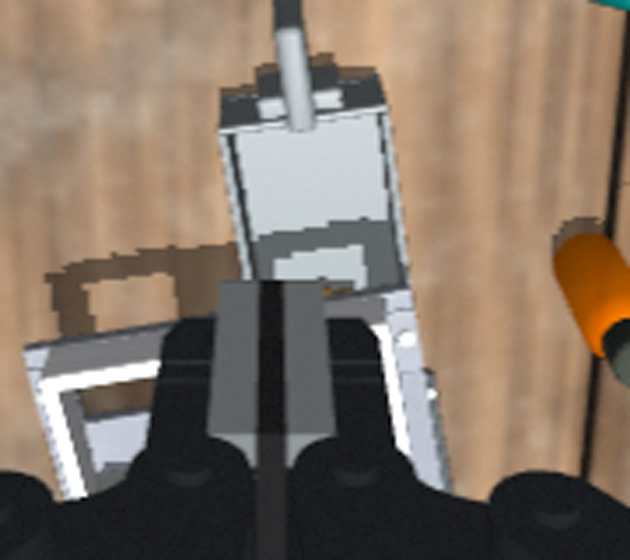

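The fitting shows under the deck's front edge at (338,290), against the tray floor. That matches the position from the first view (x 40 mm, y -38 mm at floor height), so it is in the tray and not jammed. The gripper touches nothing, so I'll hand in.

```bash
python3 -c "
from h import *
print(sign_off())"
```

```text
the job is handed in; nothing more can be done
None
```

The job is handed in after about 36 s of robot time: the brass fitting is in the tray under lane b, slide b has sprung back, the dowel is still in lane a, and the vial was set aside upright. I saw no sign that the mug, tin or tall bottle was touched, though I didn't re-measure them at the end.

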